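# Shut and latch the gate of a pan rack

### The job

The gate of the low pan rack on the bench stands open. Swing it shut against its sprung buffer with the latch bar lifted over the catch's front lip, then let the bar drop fully down into the catch so that the gate stays latched by itself. Feel your way: never let the bar bear on the catch with more than 20 N, and leave the bowl, tub and scraper where they are.

Things in the scene. Friction and masses are not known exactly. Their poses are not given: they have to be found in the camera images.
- rack: Low aluminium pan rack, 340 mm deep, 300 wide, 232 tall, fixed to the bench, loaded with pans and lidded tubs (up to 235). Origin: on the bench at the centre of its front face; x points into the rack, y to the hinge side, z up. The gate's vertical hinge axis stands at x = -20, y = +150 mm. Nothing near the gate but the catch's wall (259) rises above 235 mm.
- buffer_face (a point): Face of the rubber buffer (18 mm thick) that sticks out of the rack's front post towards the gate. It meets the back of the gate when joint gate is 0.16; from there it pushes the gate back open with 1.5 N, growing by 0.09 N per mm of its travel. This point is its unpressed face, axes as the rack's.
- gate (a joint): Swing of the gate, rad: 0 = parallel to the rack front (hard stop), grows as the free edge swings out towards the rack's -x, up to 1.3. Damped hinge (0.9 N m s/rad), light friction. With the bar latched it reads between 0.03 and 0.14, according to where the catch sits.
- gate_hinge (a point): Gate frame: origin on the hinge axis at bench height; axes equal to the rack's at joint 0 and turned with the gate (minus the joint value about z). The gate is an open aluminium frame, 300 mm from the hinge axis to its free edge (at y = -300 here), 16 thick, centred on the axis, from 25 to 225 mm above the bench, 0.7 kg.
- latch (a joint): Lift of the latch bar, rad: 0 = level, resting on its stop on the gate; grows as its free end is lifted, up to 0.27 (stop). It falls back by gravity (about 4 N felt at the lift pin).
- bar: Flat steel latch bar, 250 mm long, 20 high, 8 thick, 0.4 kg, in front of the gate's top, reaching 35 mm beyond its free edge. Origin on its pivot, at x = -14, y = -100, z = 205 mm in the gate frame (pivot axis level, square to the gate); the bar runs from its own y = +15 to its free end at y = -235.
- lift_pin (a point): Middle of the lift pin, a round steel pin 14 mm thick standing 54 mm out of the bar's front, square to it (along -x), 120 mm from the pivot, ending in a 26 mm disc. The point is 30 mm before the bar's front, at x = -48, y = -220, z = 205 mm in the gate frame with the bar down. Pinch it from above, fingers on either side along the bar; it can turn in the grip.
- bar_tip (a point): Middle of the bar's free end, 235 mm from the pivot.
- catch_post: Aluminium post, 50 x 22 mm, 232 tall, fixed beside the rack's free-edge side; origin on the bench under its centre, axes as the rack's, at x = +20, y = -198 mm in the rack's frame. It carries the steel catch: a U open at the top, 12 mm wide along y; from front to back an 8 mm lip, a 14 mm slot, an 8 mm wall. Latched: the bar lies in the slot, pushed against the lip.
- catch_mouth (a point): NOMINAL middle of the catch's slot, at lip top height (223 mm; 28 above the lowered bar's underside: lift joint latch above 0.13 to pass). Wall top 259 mm, higher than the bar can go, so it stops the bar; slot floor 190. Axes as the rack's. The real catch sits up to 16 mm nearer or farther along x than this point: not reported, to be felt or seen.
- bowl: Steel bowl, 140 mm across, 60 tall; origin at its foot. To be left alone.
- tub: White lidded tub, 90 mm across, 100 tall; origin at its foot. To be left alone.
- scraper: Bench scraper, steel blade 75 x 120 mm with a black round grip, lying flat; origin under its centre. To be left alone.
There are look-alikes about, which are no part of the job. Of the things that look like the catch_post, take the one that is farthest from the robot's base at the start.

How it is judged:
On the way:
1. the bar is lifted high enough to pass the lip (value of joint latch above 0.125 rad), for 0.1 s.
At the end, for the whole second after the job is handed in: The gate is shut (joint gate below 0.15), the bar lies fully down in the catch (joint latch below 0.03) and bears on it under the buffer's push (more than 0.5 N), at rest (value of joint latch below 0.03 rad and value of joint gate below 0.15 rad and contact force between bar and catch_post above 0.5 N and linear speed of bar below 0.02 m/s); the robot touches nothing.
It fails at once if the bar bears on the catch with more than 20 N (contact force between bar and catch_post above 20 N).
It fails at once if the bowl is moved by more than 20 mm (distance of bowl from where it was at the start of the episode above 0.02 m).
It fails at once if the tub is moved by more than 20 mm (distance of tub from where it was at the start of the episode above 0.02 m).
It fails at once if the scraper is moved by more than 20 mm (distance of scraper from where it was at the start of the episode above 0.02 m).
It also fails if it takes over 69 s, if anything falls off the work surface, if the arm or the gripper's body presses on something with over 40 N, if the wrist force passes 120 N, or if a joint passes its speed limit or range.

### The arm

A 6-joint arm with a two-finger parallel gripper is mounted at the origin on the work surface. World frame = base frame: x ahead of the robot, y to its left, z up, the work surface at z = 0. Lengths are in m, angles in rad, forces in N, time in s.
With the tool pointing down it reaches from about 0.35 to 0.975 m from the base axis. Payload 4.9 kg.
Tool frame: the origin (TCP) lies midway between the tips of the shut fingers; the grasp point (between the pads) lies 19 mm behind it; z points along the fingers, y is the direction in which the jaws open and shut (so a half turn about z gives the same grasp; the last joint's range is limited). The gripper opens to 85 mm and grips with 20 to 120 N. Pads are 22 mm wide; open, the fingers measure 114 mm over their backs; the gripper's body (76 mm by 85 mm) begins 54 mm behind the grasp point. The pads swing forward as they close: fully open they stand 13 mm farther back than shut.
Start: joints at [1.177, 0.053, 1.613, -0, 1.476, -0.119], TCP at [0.17, 0.602, 0.231] pointing down, gripper open.
Joint ranges: [-3.01, 3.01], [-1.01, 2.22], [0.06, 2.58], [-1.02, 4.17], [0.09, 2.62], [-3.14, 3.14]. Speed limits (rad/s): [2.57, 2.57, 3.14, 3.14, 3.14, 3.14].

### API

Orientations are given as a rotation vector (axis times angle).
In Python, from station import ctrl gives the robot as it stands.
- The arm moves only by the tool play_rows, never from a script. Its argument "motion" is a list that holds one entry, the list of rows, each a list of 7 numbers: the closure, from -1 (fully open) to 1 (shut), then the shift along the tool's x, y, z in cm, then the turn, a rotation vector about the tool's x, y, z in degrees. A call has 1 to 20 rows; each row is the pose to reach, as a shift and turn from the pose measured when the call began, along the tool's axes at that moment; what a row does not reach only later rows make up. A row lasts 1/8 s, in which the tool goes at most 62.5 mm and 10.7 degrees, less where a joint would pass 70% of its speed; a pose out of reach is approached as far as the arm can. A call with a gripper value outside its range is refused whole. The fingers move at their own pace and stop on an object; "newtons" is the grip in N (left out, the last holds). Time passes only in rows, so rows that repeat a pose let the fingers close. It gives the time, the measured TCP pose, the force and the opening at its end, in the units of the state.
- ctrl.get_obs(): the state, without advancing time (a new reading comes with each control period).
- ctrl.get_image(name): name is "scene" or "top"; returns a dict with "color" (400x640x3 uint8, red, green, blue), "mtx" (3x3 intrinsics, pixels), "T" (4x4, takes a point from camera to world coordinates). Camera axes: x right, y up, looking along -z (the intrinsics and any distortion apply to the point x, -y, -z); pixel columns grow to the right and rows downward; lengths in m; the calibration is good to about 2 mm. A picture is of the moment at which its call begins. There is no depth.
- ctrl.finish_job(): hands the job in, once; it reports no verdict.
The state is a dict: "t": time; "q": joint angles; "dq": joint speeds; "effort": joint torques, N m; "tool_pos": TCP position; "tool_rot": TCP orientation; "contact_force": force on the tool from outside, world axes, zero at the start; "wrist_torque": the same for the moment, N m; "opening": finger opening in m.
Only numpy, scipy, OpenCV 4.12 (cv2) and the standard library are available. Lean on these libraries where they do the work, as an engineer would, in place of code of your own. Each camera call takes 0.05 s, during which the arm holds its last target.

## Working session

There is one attempt and no reset: what is moved stays moved. The work goes in short steps, Python scripts to look and compute and a tool call to move; the robot and the scene stay as the last step left them, time stands still between calls to the robot, and variables do not carry over. Pictures are saved under pics/ and viewed, and the job is handed in when it is done.

Besides the shell and the picture viewer there is one more tool, called after ">>>" by a JSON object that holds its "op" and its "data", one argument or row to a line. play_rows: Moves the arm, as the interface text tells. Its arguments: {"type":"object","properties":{"motion":{"type":"array"},"newtons":{"type":"number"}},"required":["motion"]}

```bash
mkdir -p pics; ls; python3 - <<'E'
from station import ctrl
import cv2,numpy as np
o=ctrl.get_obs();print({k:np.round(v,4).tolist() for k,v in o.items()})
for n in("scene","top"):
    i=ctrl.get_image(n);cv2.imwrite(f"pics/{n}0.png",i["color"][:,:,::-1]);print(n,np.round(i["mtx"],2).tolist(),np.round(i["T"],4).tolist(),[k for k in i if k not in("color","mtx","T")])
    np.savez(f"{n}0.npz",**i)
E
```

```text
pics
{'t': 0.0, 'q': [1.177, 0.0534, 1.6143, -0.0, 1.476, -0.119], 'dq': [0.0003, -0.0019, -0.0015, 0.0008, 0.0016, 0.0015], 'effort': [-0.0006, -39.3665, -37.0184, -0.0, 0.0068, 0.0], 'tool_pos': [0.1694, 0.601, 0.23], 'tool_rot': [-0.4303, -3.1115, 0.0032], 'contact_force': [0.0527, -0.5655, -0.7984], 'wrist_torque': [0.0222, 0.0303, -0.0013], 'opening': 0.0852}
scene [[373.68, 0.0, 316.76], [0.0, 373.68, 193.0], [0.0, 0.0, 1.0]] [[-0.2565, -0.651, 0.7145, 1.2128], [0.9664, -0.16, 0.2011, 0.1968], [-0.0166, 0.742, 0.6702, 0.8489], [0.0, 0.0, 0.0, 1.0]] []
top [[413.76, 0.0, 317.99], [0.0, 413.76, 191.66], [0.0, 0.0, 1.0]] [[-0.0065, 0.985, -0.1722, 0.278], [-1.0, -0.0062, 0.0023, -0.0072], [0.0012, 0.1722, 0.9851, 1.3269], [0.0, 0.0, 0.0, 1.0]] []
```

View pics/scene0.png

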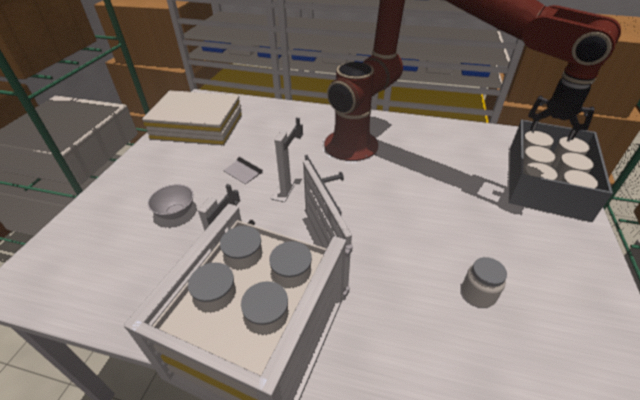

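View pics/top0.png

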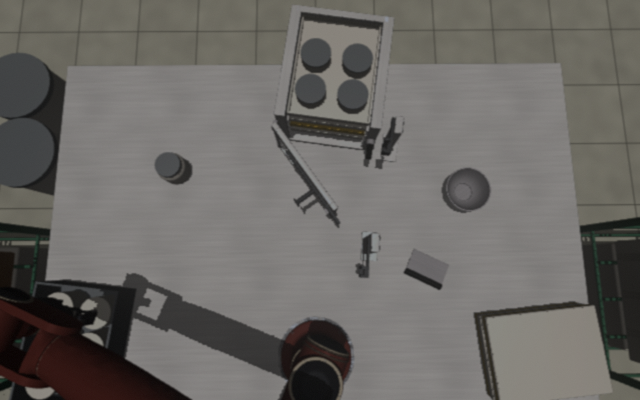

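The scene view shows the gate open at (325,210), the lift pin at (340,178), the real catch beside the rack at (220,205) and the decoy at (288,155). In the top view the gate runs from (277,127) to (337,222), the pin is at about (303,200), and the real catch is at (385,140).

```bash
python3 - <<'E'
import cv2
a=cv2.imread("pics/top0.png")[0:240,260:420];cv2.imwrite("pics/topz.png",cv2.resize(a[100:240],None,fx=5,fy=4.2,interpolation=cv2.INTER_CUBIC) if 0 else cv2.resize(a[90:210+30],(800,750),interpolation=cv2.INTER_CUBIC)[:600])
cv2.imwrite("pics/topr.png",cv2.resize(a[0:160],(600,600),interpolation=cv2.INTER_CUBIC))
b=cv2.imread("pics/scene0.png")[110:290,190:390];cv2.imwrite("pics/scz.png",cv2.resize(b[:150],(800,600),interpolation=cv2.INTER_CUBIC))
E
```

```text
(no output)
```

View pics/topz.png

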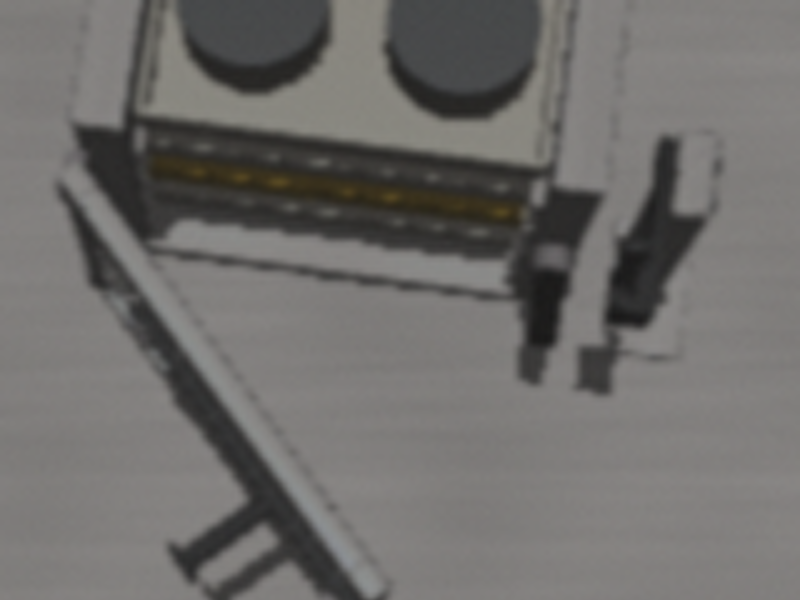

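View pics/topr.png

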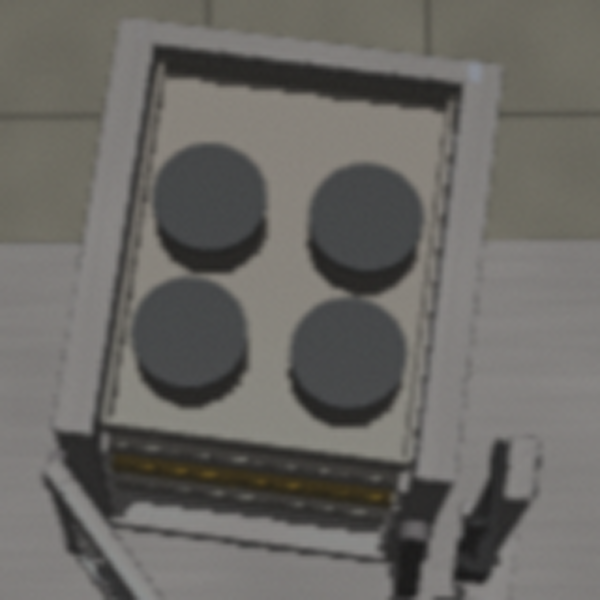

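View pics/scz.png

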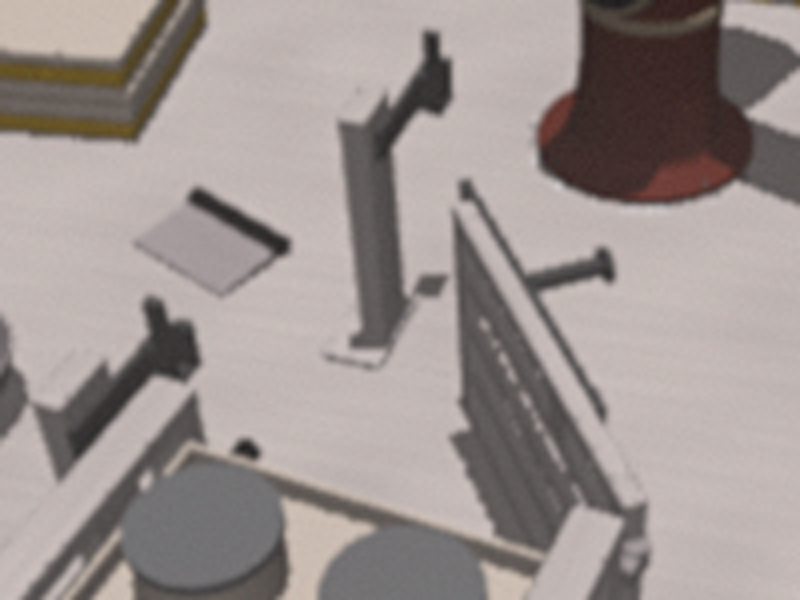

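```bash
cat > h.py <<'E'
import numpy as np,cv2
from scipy.optimize import least_squares
def cam(n,k=0):
    d=np.load(f"{n}{k}.npz");return d["mtx"],np.linalg.inv(d["T"])
def proj(c,P):
    K,Ti=c;P=np.atleast_2d(P);q=P@Ti[:3,:3].T+Ti[:3,3];q=q*[1,-1,-1];u=q@K.T;return u[:,:2]/u[:,2:]
def rk2w(r,p):
    x,y,a=r;p=np.atleast_2d(np.array(p,float));c,s=np.cos(a),np.sin(a)
    return np.c_[x+c*p[:,0]-s*p[:,1],y+s*p[:,0]+c*p[:,1],p[:,2]]
def g2r(t,p):
    p=np.atleast_2d(np.array(p,float));c,s=np.cos(t),np.sin(t)
    return np.c_[-.02+c*p[:,0]+s*p[:,1],.15-s*p[:,0]+c*p[:,1],p[:,2]]
E
cat > fit.py <<'E'
from h import *
T,S=cam("top"),cam("scene")
z=lambda x,y,ox,oy,s:(ox+x/s-.5+.5/s,oy+y/s-.5+.5/s)
R=[[.34,.15,.232],[.34,-.15,.232],[0,.15,.232],[0,-.15,.232]]
ur=np.array([z(122,20,260,0,3.75),z(500,66,260,0,3.75),z(55,432,260,0,3.75),z(450,478,260,0,3.75)])
G=[[0,-.3,.225],[-.1,0,0]][:1]; D=[[-.073,-.22,.205]]
ug=np.array([z(372,590,260,90,5)])
# scene: gate free-edge top, pin end, back corners of rack
f=lambda p:np.r_[(proj(T,rk2w(p[:3],R))-ur).ravel(),(proj(T,rk2w(p[:3],g2r(p[3],G)))-ug).ravel(),
 (proj(S,rk2w(p[:3],g2r(p[3],[[0,-.3,.225],[-.076,-.22,.205]])))-[z(457,205,190,110,4),z(605,265,190,110,4)]).ravel()]
s=least_squares(f,[.75,0,-.1,.8],loss="soft_l1");p=s.x
print(p,np.round(s.fun,1)); np.save("p.npy",p)
pin=rk2w(p[:3],g2r(p[3],[[-.048,-.22,.205]]));print("pin",pin)
for n,c in(("top",T),("scene",S)):
    im=cv2.imread(f"pics/{n}0.png");k=4;im=cv2.resize(im,None,fx=k,fy=k,interpolation=cv2.INTER_CUBIC)
    def L(a,b,col=(0,0,255)):
        u=(proj(c,np.r_[a,b])+.5)*k;cv2.line(im,*[tuple(map(int,v)) for v in u],col,1)
    r=lambda q:rk2w(p[:3],[q]); g=lambda q:rk2w(p[:3],g2r(p[3],[q]))
    cs=[[0,.15,.232],[.34,.15,.232],[.34,-.15,.232],[0,-.15,.232]]
    for i in range(4):L(r(cs[i]),r(cs[(i+1)%4]))
    L(g([0,0,.225]),g([0,-.3,.225]));L(g([0,-.3,.225]),g([0,-.3,.025]))
    L(g([-.014,-.085,.205]),g([-.014,-.335,.205]),(0,255,0));L(g([-.014,-.22,.205]),g([-.072,-.22,.205]),(0,255,0))
    ps=[[.045,-.187,.232],[.045,-.209,.232],[-.005,-.209,.232],[-.005,-.187,.232]]
    for i in range(4):L(r(ps[i]),r(ps[(i+1)%4]),(255,0,0))
    a=(160,200) if n=="scene" else (270,90)
    b=im[a[1]*0+ (120 if n=="scene" else 90)*k:,:]
    y0,x0=(105,185) if n=="scene" else (90,265)
    cv2.imwrite(f"pics/ov_{n}.png",im[y0*k:y0*k+600,x0*k:x0*k+800])
E
python3 fit.py
```

```text
[ 0.66744174 -0.034609   -0.14429637  0.80294873] [-1.  -0.9  0.5 -0.2 -1.3 -0.8  0.7  1.2  2.2  0.5  0.4 -0.6  0.1  0.6]
pin [[0.46259258 0.02721211 0.205     ]]
```

View pics/ov_top.png

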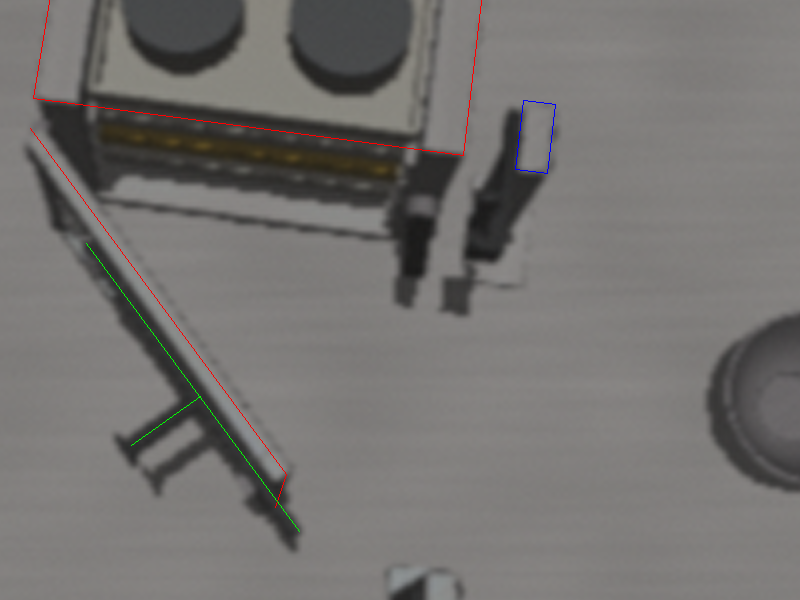

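View pics/ov_scene.png

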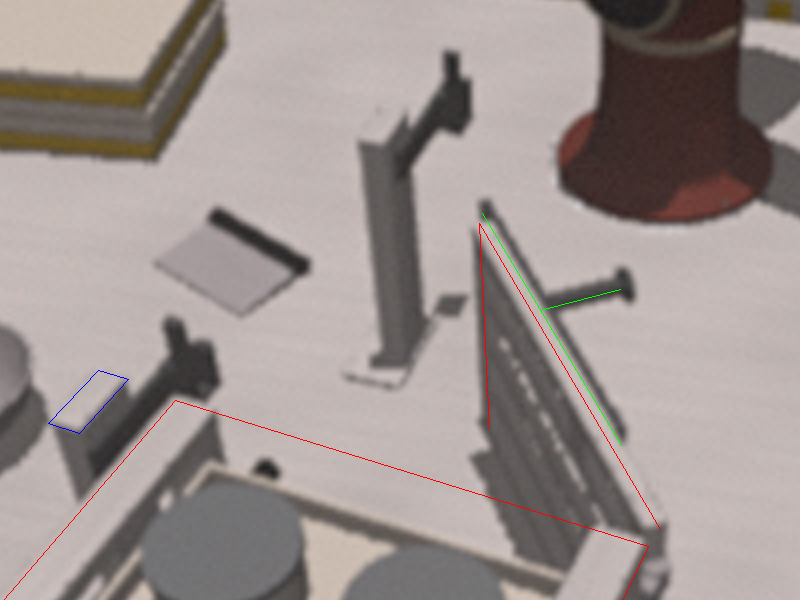

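```bash
cat >> fit.py <<'E'
print("---")
o=lambda n,x,y:((185 if n=="s" else 265)+x/4-.5,(105 if n=="s" else 90)+y/4-.5)
Pg=[[0,-.3,.225],[-.014,-.335,.210],[-.072,-.22,.205]]
uT=np.array([o("t",280,476),o("t",293,543),o("t",128,445)]);uS=np.array([o("s",482,225),o("s",486,206),o("s",626,284)])
f=lambda p:np.r_[(proj(T,rk2w(p[:3],R))-ur).ravel(),(proj(T,rk2w(p[:3],g2r(p[3],Pg)))-uT).ravel(),(proj(S,rk2w(p[:3],g2r(p[3],Pg)))-uS).ravel()]
s=least_squares(f,p,loss="soft_l1");p=s.x;print(p,np.round(s.fun.reshape(-1,2),1).tolist());np.save("p.npy",p)
# free triangulation
for i,nm in enumerate(["gate","tip","disc"]):
    g=least_squares(lambda P:np.r_[(proj(T,P)[0]-uT[i]),(proj(S,P)[0]-uS[i])],[.5,0,.2]);print(nm,g.x,g.fun, "model",rk2w(p[:3],g2r(p[3],[Pg[i]])))
def back(c,u,z):
    g=least_squares(lambda q:proj(c,[q[0],q[1],z])[0]-u,[.6,-.2]);w=g.x-p[:2];a=p[2];return np.r_[np.cos(a)*w[0]+np.sin(a)*w[1],-np.sin(a)*w[0]+np.cos(a)*w[1]]
for nm,x,y,zz in(("wall",165,320,.259),("wall",185,320,.259),("lip",195,342,.223),("lip",215,342,.223)):print(nm,back(S,o("s",x,y),zz))
for x,y in((470,258),(500,258),(500,165)):print("topcat",x,y,back(T,o("t",x,y),.223))
for n,c,x0,y0 in(("scene",S,215,175),("top",T,355,110)):
    im=cv2.imread(f"pics/{n}0.png")[y0:y0+50,x0:x0+50] if n=="top" else cv2.imread(f"pics/{n}0.png")[y0:y0+50,x0:x0+50]
    cv2.imwrite(f"pics/c_{n}.png",cv2.convertScaleAbs(cv2.resize(im,(600,600),interpolation=cv2.INTER_CUBIC),alpha=1.8))
E
python3 fit.py; cd pics; python3 -c "
import cv2,numpy as np
cv2.imwrite('cc.png',cv2.resize(np.hstack([cv2.imread('c_scene.png'),cv2.imread('c_top.png')]),(800,400)))"
```

```text
[ 0.66744174 -0.034609   -0.14429637  0.80294873] [-1.  -0.9  0.5 -0.2 -1.3 -0.8  0.7  1.2  2.2  0.5  0.4 -0.6  0.1  0.6]
pin [[0.46259258 0.02721211 0.205     ]]
---
[ 0.66725074 -0.0353482  -0.14244133  0.82019426] [[-1.0, -0.8], [0.5, -0.2], [-1.1, -0.6], [1.0, 1.2], [0.6, 0.7], [0.5, -1.9], [-0.0, 0.8], [0.6, -0.9], [0.5, 0.0], [-0.3, 1.1]]
gate [ 0.4250323  -0.05514314  0.22352905] [ 0.47458181 -0.13015294  0.5051415   0.0243331 ] model [[ 0.42253722 -0.05543582  0.225     ]]
tip [ 0.38158666 -0.06461753  0.2068965 ] [ 0.68247652 -0.18585373  0.75110384  0.03535118] model [[ 0.38581369 -0.06394358  0.21      ]]
disc [0.44833809 0.04969018 0.20995088] [-0.24653772  0.0514149  -0.24773007 -0.00246004] model [[0.4470554  0.04936332 0.205     ]]
wall [-0.03594789 -0.17460924]
wall [-0.04051566 -0.16326073]
lip [-0.05803347 -0.1743013 ]
lip [-0.06280113 -0.16247532]
topcat 470 258 [-0.06968652 -0.16286715]
topcat 500 258 [-0.0668814  -0.18332666]
topcat 500 165 [-0.00053362 -0.1762558 ]
```

View pics/cc.png

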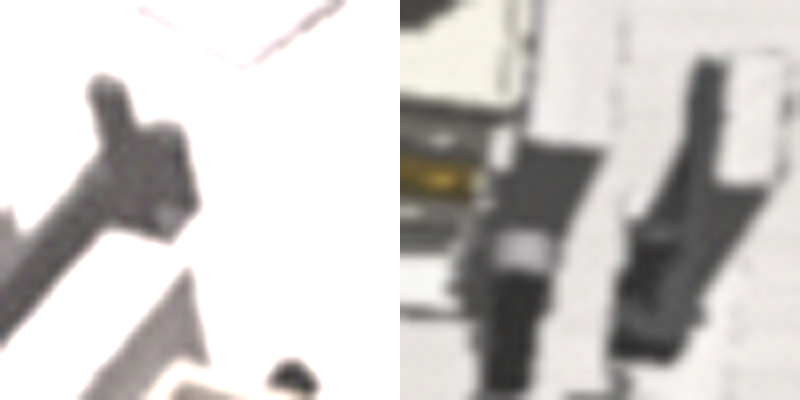

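The fit reprojects to within about 1 to 2 px, or 3 to 5 mm. It puts the gate at about 0.82 rad and the slot centre near rack x = -52 mm, which I'll check by feel. Next I plan the approach to the pin.

```bash
cat > plan.py <<'E'
from h import *
from scipy.spatial.transform import Rotation as Ro
from station import ctrl
p=np.load("p.npy")
def pose(th,lam,dz=0,dy=0,dx=0):
    """TCP world pose for gate th, latch lam; dz extra height; dx,dy offset in gate frame"""
    P=[-.014-.034+dx,-.1-.12*np.cos(lam)+dy,.205+.12*np.sin(lam)+dz-.019]
    w=rk2w(p[:3],g2r(th,[P]))[0]
    yaw=p[2]-th
    gy=np.array([-np.sin(yaw),np.cos(yaw),0]);zt=np.array([0,0,-1.])
    M=np.c_[np.cross(gy,zt),gy,zt]
    return w,M
def row(o,w,M):
    R0=Ro.from_rotvec(o["tool_rot"]).as_matrix()
    c=[M,M@np.diag([-1,-1,1])]
    r=[Ro.from_matrix(R0.T@m).as_rotvec(degrees=True) for m in c]
    r=min(r,key=np.linalg.norm)
    return np.r_[R0.T@(w-o["tool_pos"])*100,r]
E
python3 - <<'E'
from plan import *
o=ctrl.get_obs();R0=Ro.from_rotvec(o["tool_rot"]).as_matrix();print(np.round(R0,3))
for dz in(.1,.0):
    w,M=pose(p[3],0,dz);print(w,np.round(row(o,w,M),2), (np.degrees(np.arctan2(M[1,1],M[0,1]))))
E
```

```text
[[-0.962  0.271 -0.001]
 [ 0.271  0.962 -0.002]
 [ 0.    -0.002 -1.   ]]
[0.46076802 0.02966651 0.286     ] [-4.355e+01 -4.709e+01 -5.500e+00 -1.100e-01  3.000e-02  3.941e+01] 34.84504328678978
[0.46076802 0.02966651 0.186     ] [-4.355e+01 -4.707e+01  4.500e+00 -1.100e-01  3.000e-02  3.941e+01] 34.84504328678978
```

>>> {"op": "play_rows", "data": {
  "motion": [
    [[-1,0,0,-8,0,0,0],[-1,-5,-5.4,-10,0,0,5],[-1,-10,-10.8,-10,0,0,12],[-1,-15,-16.2,-10,0,0,18],[-1,-20,-21.6,-10,0,0,24],[-1,-24,-26,-10,0,0,30],[-1,-28,-30.3,-10,0,0,35],[-1,-32,-34.6,-10,0,0,39.4],[-1,-36,-39,-10,0,0,39.4],[-1,-40,-43.3,-8,0,0,39.4],[-1,-43.5,-47.1,-6,0,0,39.4],[-1,-43.5,-47.1,-5.5,0,0,39.4]]
  ],
  "newtons": 30
}}

```text
t: 1.6
tool_pos: [0.4605, 0.0271, 0.2844]
tool_rot: [-1.458, -2.781, 0.004]
contact_force: [0.2, 0.5, -0.2]
opening: 0.0851
```

```bash
cat > snap.py <<'E'
import sys
from plan import *
k=sys.argv[1];o=ctrl.get_obs();print({a:np.round(o[a],4).tolist() for a in("t","q","tool_pos","contact_force","opening")})
B={"scene":(190,100),"top":(270,90)}
im=[]
for n in("scene","top"):
    i=ctrl.get_image(n);np.savez(f"{n}{k}.npz",**i);x,y=B[n];im.append(cv2.resize(i["color"][y:y+160,x:x+160,::-1],(400,400),interpolation=cv2.INTER_CUBIC))
cv2.imwrite(f"pics/s{k}.png",cv2.convertScaleAbs(np.hstack(im),alpha=1.3))
E
python3 snap.py 1
```

```text
{'t': 1.6, 'q': [-0.1014, -0.3779, 1.9073, -0.0021, 1.6144, -0.7065], 'tool_pos': [0.4605, 0.0271, 0.2844], 'contact_force': [0.2213, 0.4569, -0.2009], 'opening': 0.0851}
```

View pics/s1.png

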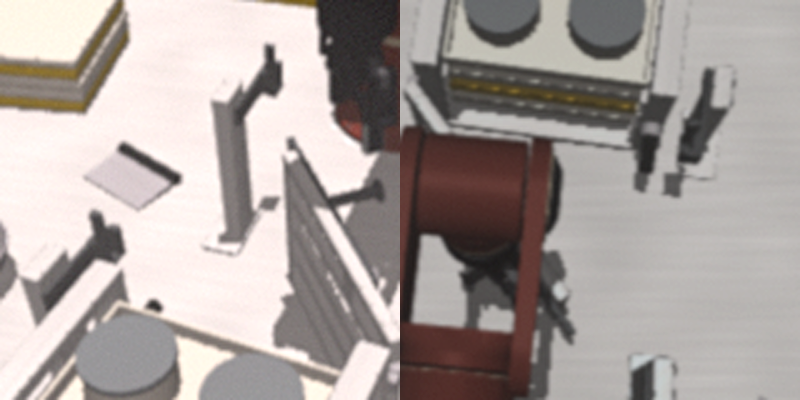

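The left crop shows the pin at (360,190) but cuts off the gripper, and the arm hides the pin in the top view. I'll view a wider scene crop.

```bash
python3 - <<'E'
import numpy as np,cv2
i=np.load("scene1.npz")["color"][60:260,220:460,::-1]
cv2.imwrite("pics/w1.png",cv2.convertScaleAbs(cv2.resize(i,(720,600),interpolation=cv2.INTER_CUBIC),alpha=1.4))
E
```

```text
(no output)
```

View pics/w1.png

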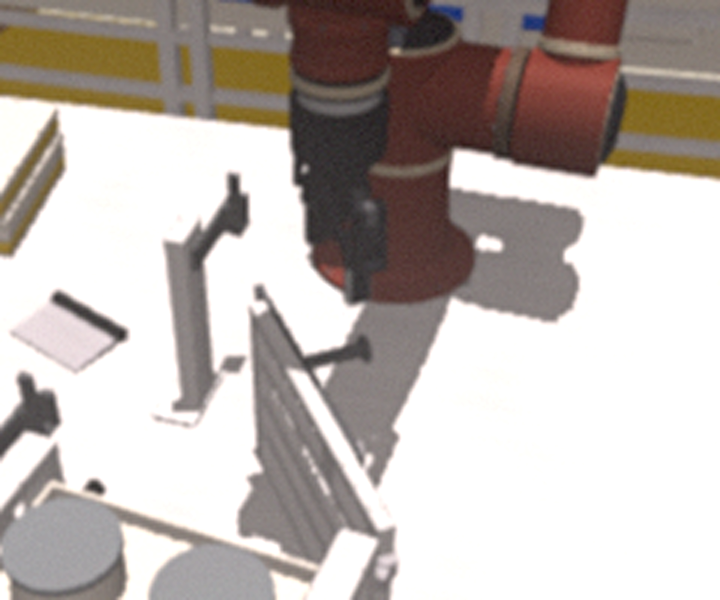

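```bash
python3 - <<'E'
from plan import *
S=cam("scene",1);o=ctrl.get_obs()
t=o["tool_pos"];d=Ro.from_rotvec(o["tool_rot"]).as_matrix()
P=np.array([t,t+d[:,1]*.0425-d[:,2]*.013,t-d[:,1]*.0425-d[:,2]*.013,t+[0,0,-.079]]);print((proj(S,P)-[220,60])*3)
w,M=pose(p[3],0,0);print(np.round(row(o,w,M),2))
E
```

```text
[[336.27063945 284.19296469]
 [355.58525719 300.50443485]
 [318.47251409 244.67724597]
 [335.30620728 355.69392006]]
[ 0.09  0.25  9.71 -0.32 -0.11 -0.24]
```

The projected fingertips match the picture, and the target point lies mid-pin. I'll descend and grip.

>>> {"op": "play_rows", "data": {
  "motion": [
    [[-1,0.1,0.2,3.5,-0.3,-0.1,-0.2],[-1,0.1,0.2,6.5,-0.3,-0.1,-0.2],[-1,0.1,0.2,8.5,-0.3,-0.1,-0.2],[-1,0.1,0.2,9.7,-0.3,-0.1,-0.2],[-1,0.1,0.2,9.7,-0.3,-0.1,-0.2],[0.3,0.1,0.2,9.7,-0.3,-0.1,-0.2],[0.5,0.1,0.2,9.7,-0.3,-0.1,-0.2],[0.7,0.1,0.2,9.7,-0.3,-0.1,-0.2],[1,0.1,0.2,9.7,-0.3,-0.1,-0.2],[1,0.1,0.2,9.7,-0.3,-0.1,-0.2],[1,0.1,0.2,9.7,-0.3,-0.1,-0.2],[1,0.1,0.2,9.7,-0.3,-0.1,-0.2]]
  ],
  "newtons": 35
}}

```text
t: 3.2
tool_pos: [0.4583, 0.0283, 0.1866]
tool_rot: [-1.453, -2.78, 0.009]
contact_force: [-10.6, -4.7, 7.0]
opening: 0.0125
```

```bash
python3 snap.py 2;python3 - <<'E'
import numpy as np,cv2
i=np.load("scene2.npz")["color"][100:220,270:370,::-1]
cv2.imwrite("pics/w2.png",cv2.convertScaleAbs(cv2.resize(i,(500,600),interpolation=cv2.INTER_CUBIC),alpha=1.6))
E
```

```text
{'t': 3.2, 'q': [-0.0983, -0.3264, 2.0303, -0.0037, 1.4441, -0.7051], 'tool_pos': [0.4583, 0.0283, 0.1866], 'contact_force': [-10.5916, -4.6792, 7.0011], 'opening': 0.0125}
```

View pics/w2.png

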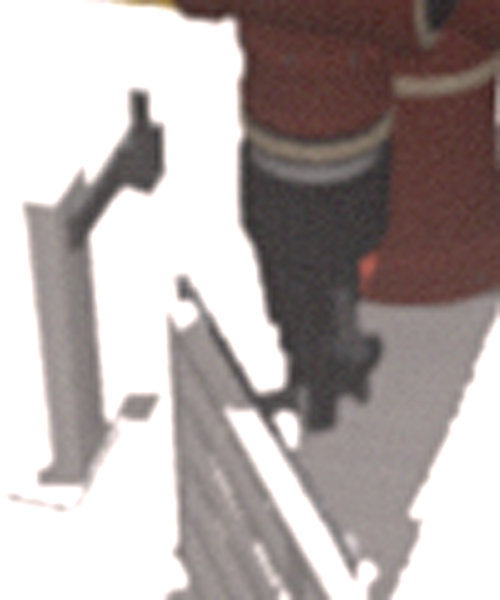

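```bash
python3 - <<'E'
from plan import *
p[:2]+=[-.0027,-.0019];np.save("p.npy",p);o=ctrl.get_obs()
for l in(0,.05,.1,.15,.2,.21):
    w,M=pose(p[3],l,0.001);print(l,np.round(row(o,w,M),2))
E
```

```text
0 [-0.03 -0.05 -0.04 -0.42 -0.08 -0.05]
0.05 [-0.03 -0.04 -0.64 -0.42 -0.08 -0.05]
0.1 [-0.03  0.   -1.24 -0.42 -0.08 -0.05]
0.15 [-0.03  0.07 -1.84 -0.42 -0.08 -0.05]
0.2 [-0.03  0.17 -2.43 -0.42 -0.08 -0.05]
0.21 [-0.03  0.2  -2.55 -0.42 -0.08 -0.05]
```

>>> {"op": "play_rows", "data": {
  "motion": [
    [[1,0,-0.1,-0.3,0,0,0],[1,0,-0.1,-0.8,0,0,0],[1,0,0,-1.3,0,0,0],[1,0,0,-1.8,0,0,0],[1,0,0.1,-2.3,0,0,0],[1,0,0.15,-2.5,0,0,0],[1,0,0.15,-2.5,0,0,0]]
  ]
}}

```text
t: 4.18
tool_pos: [0.4599, 0.0296, 0.2111]
tool_rot: [-1.453, -2.78, 0.007]
contact_force: [4.4, 3.2, -5.7]
opening: 0.0122
```

```bash
python3 snap.py 3;python3 - <<'E'
import numpy as np,cv2
i=np.load("scene3.npz")["color"][100:220,270:370,::-1]
cv2.imwrite("pics/w3.png",cv2.convertScaleAbs(cv2.resize(i,(500,600),interpolation=cv2.INTER_CUBIC),alpha=1.6))
E
```

```text
{'t': 4.175, 'q': [-0.0957, -0.3406, 2.0, -0.0027, 1.4882, -0.703], 'tool_pos': [0.4599, 0.0296, 0.2111], 'contact_force': [4.4296, 3.1658, -5.7229], 'opening': 0.0122}
```

View pics/w3.png

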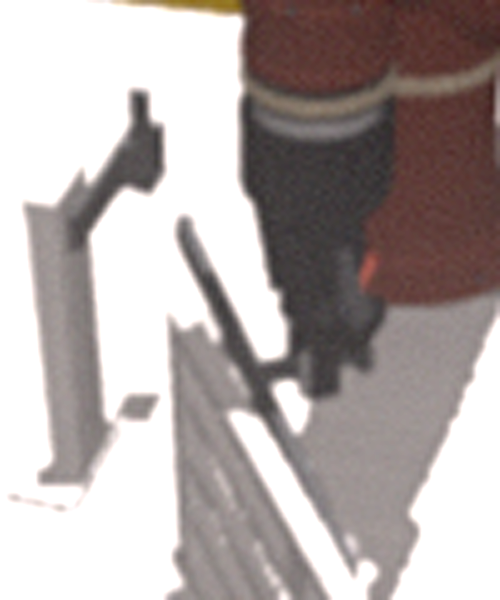

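```bash
cat >> plan.py <<'E'
def cur(o,lam0=None):
    """gate angle + radial excess + z excess from measured tool pos"""
    s=least_squares(lambda v:(pose(v[0],v[1],0,v[2])[0]-o["tool_pos"])[[0,1,2]] if 0 else np.r_[(pose(v[0],np.arcsin(np.clip((o["tool_pos"][2]+.019-.205)/.12,-1,1)),0,v[1])[0]-o["tool_pos"])[:2]],[.5,0])
    return s.x
E
python3 - <<'E'
from plan import *
p[:2]+=np.array([.82,.57])*.001;np.save("p.npy",p)
o=ctrl.get_obs();th,dy=cur(o);print(th,dy)
l=.21
for t in np.linspace(th,.18,11)[1:]:
    w,M=pose(t,l);print(round(t,3),np.round(row(o,w,M),2).tolist())
E
```

```text
0.8225668625376568 -0.0012175355640687722
0.758 [-1.41, -0.14, 0.0, -0.36, -0.12, -3.58]
0.694 [-2.82, -0.32, 0.0, -0.35, -0.13, -7.26]
0.63 [-4.25, -0.4, -0.0, -0.35, -0.14, -10.94]
0.566 [-5.68, -0.4, -0.0, -0.35, -0.15, -14.62]
0.501 [-7.11, -0.3, -0.01, -0.34, -0.16, -18.31]
0.437 [-8.53, -0.1, -0.01, -0.34, -0.17, -21.99]
0.373 [-9.93, 0.18, -0.02, -0.33, -0.19, -25.67]
0.309 [-11.31, 0.55, -0.02, -0.33, -0.2, -29.35]
0.244 [-12.66, 1.01, -0.03, -0.32, -0.21, -33.03]
0.18 [-13.99, 1.55, -0.03, -0.32, -0.22, -36.71]
```

>>> {"op": "play_rows", "data": {
  "motion": [
    [[1,-0.7,0,0,0,0,-1.8],[1,-1.4,-0.1,0,0,0,-3.6],[1,-2.1,-0.2,0,0,0,-5.4],[1,-2.8,-0.3,0,0,0,-7.3],[1,-3.5,-0.36,0,0,0,-9.1],[1,-4.25,-0.4,0,0,0,-10.9],[1,-5,-0.4,0,0,0,-12.8],[1,-5.7,-0.4,0,0,0,-14.6],[1,-6.4,-0.35,0,0,0,-16.5],[1,-7.1,-0.3,0,0,0,-18.3],[1,-7.1,-0.3,0,0,0,-18.3]]
  ]
}}

```text
t: 5.65
tool_pos: [0.4972, -0.0307, 0.2101]
tool_rot: [-0.993, -2.973, 0.008]
contact_force: [-0.1, -0.9, -5.4]
opening: 0.013
```

```bash
cat > st.py <<'E'
from plan import *
import sys
o=ctrl.get_obs();th,dy=cur(o);y=p[2]-th;f=o["contact_force"]
print("t",round(o["t"],2),"th",round(th,4),"dy mm",round(dy*1e3,2),"z",o["tool_pos"][2].round(4),"F gate x,y,z",np.round([f[0]*np.cos(y)+f[1]*np.sin(y),-f[0]*np.sin(y)+f[1]*np.cos(y),f[2]],2),"mom",np.round(o["wrist_torque"],2),"open",round(float(o["opening"]),4))
l=.21
for a in map(float,sys.argv[1:]):
    w,M=pose(a,l);print(a,np.round(row(o,w,M),2).tolist())
E
python3 st.py .5 .45 .4 .35 .3 .25 .2 .18
```

```text
t 5.65 th 0.5034 dy mm -0.67 z 0.2101 F gate x,y,z [ 0.46 -0.78 -5.45] mom [-0.13  0.08  0.04] open 0.013
0.5 [-0.07, 0.07, -0.09, -0.42, -0.32, -0.13]
0.45 [-1.17, -0.14, -0.09, -0.41, -0.33, -2.99]
0.4 [-2.27, -0.3, -0.1, -0.4, -0.34, -5.86]
0.35 [-3.38, -0.4, -0.1, -0.39, -0.35, -8.72]
0.3 [-4.49, -0.44, -0.11, -0.38, -0.36, -11.59]
0.25 [-5.6, -0.43, -0.12, -0.37, -0.37, -14.45]
0.2 [-6.71, -0.36, -0.12, -0.36, -0.38, -17.32]
0.18 [-7.15, -0.32, -0.13, -0.36, -0.39, -18.46]
```

Forces are low and the gate follows. I'll continue to about 0.2 rad.

>>> {"op": "play_rows", "data": {
  "motion": [
    [[1,-0.6,-0.1,-0.1,0,0,-1.5],[1,-1.2,-0.15,-0.1,0,0,-3],[1,-1.75,-0.25,-0.1,0,0,-4.4],[1,-2.3,-0.3,-0.1,0,0,-5.9],[1,-2.8,-0.35,-0.1,0,0,-7.3],[1,-3.4,-0.4,-0.1,0,0,-8.7],[1,-4,-0.42,-0.1,0,0,-10.2],[1,-4.5,-0.44,-0.1,0,0,-11.6],[1,-5,-0.44,-0.1,0,0,-13],[1,-5.6,-0.43,-0.1,0,0,-14.4],[1,-6.2,-0.4,-0.1,0,0,-15.9],[1,-6.7,-0.36,-0.1,0,0,-17.3],[1,-6.7,-0.36,-0.1,0,0,-17.3]]
  ]
}}

```text
t: 7.28
tool_pos: [0.5491, -0.0744, 0.2109]
tool_rot: [-0.534, -3.088, 0.007]
contact_force: [-2.6, -5.0, -4.4]
opening: 0.0127
```

```bash
python3 st.py .2 .17 .15 .12 .1 .09 .08 .07; python3 snap.py 4
```

```text
t 7.28 th 0.1973 dy mm -0.09 z 0.2109 F gate x,y,z [-0.75 -5.6  -4.41] mom [-0.83  0.49  0.01] open 0.0127
0.2 [0.06, 0.02, -0.01, -0.33, -0.37, -0.02]
0.17 [-0.6, -0.11, -0.01, -0.32, -0.38, -1.73]
0.15 [-1.03, -0.19, -0.02, -0.32, -0.38, -2.88]
0.12 [-1.69, -0.29, -0.02, -0.31, -0.39, -4.6]
0.1 [-2.13, -0.35, -0.02, -0.31, -0.39, -5.75]
0.09 [-2.36, -0.37, -0.02, -0.31, -0.39, -6.32]
0.08 [-2.58, -0.39, -0.02, -0.31, -0.39, -6.89]
0.07 [-2.8, -0.41, -0.03, -0.3, -0.4, -7.46]
{'t': 7.275, 'q': [-0.2663, -0.0978, 1.7952, -0.0053, 1.4511, -1.4938], 'tool_pos': [0.5491, -0.0744, 0.2109], 'contact_force': [-2.5737, -5.0311, -4.4086], 'opening': 0.0127}
```

View pics/s4.png

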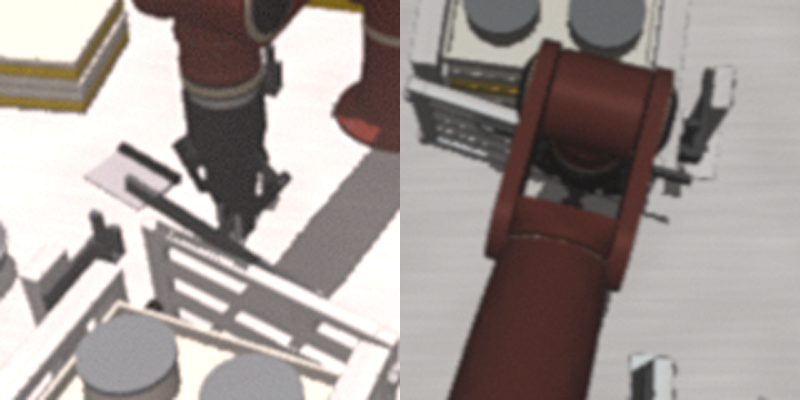

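>>> {"op": "play_rows", "data": {
  "motion": [
    [[1,-0.4,-0.15,0,0,0,-1.1],[1,-0.75,-0.23,0,0,0,-2.2],[1,-1.1,-0.29,0,0,0,-3.1],[1,-1.4,-0.34,0,0,0,-3.8],[1,-1.7,-0.39,0,0,0,-4.6],[1,-1.9,-0.42,0,0,0,-5.2],[1,-2.1,-0.45,0,0,0,-5.75],[1,-2.1,-0.45,0,0,0,-5.75]]
  ]
}}

```text
t: 8.38
tool_pos: [0.5673, -0.0847, 0.2105]
tool_rot: [-0.378, -3.111, 0.003]
contact_force: [-1.8, 5.2, -5.8]
opening: 0.0124
```

```bash
python3 st.py .1 .09 .08 .07 .06 .05; python3 snap.py 5
```

```text
t 8.38 th 0.1036 dy mm -0.07 z 0.2105 F gate x,y,z [-3.05  4.57 -5.83] mom [0.58 0.39 0.05] open 0.0124
0.1 [-0.08, 0.0, -0.06, -0.17, -0.45, 0.04]
0.09 [-0.29, -0.05, -0.06, -0.17, -0.45, -0.53]
0.08 [-0.51, -0.09, -0.06, -0.17, -0.45, -1.11]
0.07 [-0.73, -0.13, -0.06, -0.17, -0.45, -1.68]
0.06 [-0.95, -0.17, -0.06, -0.17, -0.45, -2.25]
0.05 [-1.17, -0.21, -0.06, -0.16, -0.45, -2.83]
{'t': 8.375, 'q': [-0.2762, -0.05, 1.7507, -0.0033, 1.4486, -1.6049], 'tool_pos': [0.5673, -0.0847, 0.2105], 'contact_force': [-1.8483, 5.1777, -5.8335], 'opening': 0.0124}
```

View pics/s5.png

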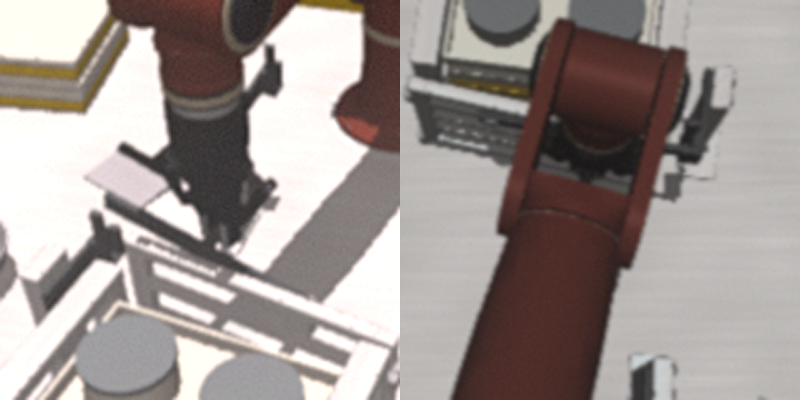

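>>> {"op": "play_rows", "data": {
  "motion": [
    [[1,-0.15,0.03,0,0,0,-0.3],[1,-0.3,0,0,0,0,-0.6],[1,-0.4,-0.02,0,0,0,-0.9],[1,-0.5,-0.04,0,0,0,-1.1],[1,-0.5,-0.04,0,0,0,-1.1]]
  ]
}}

```text
t: 9.1
tool_pos: [0.5716, -0.0867, 0.2102]
tool_rot: [-0.347, -3.113, 0.005]
contact_force: [-5.5, 0.2, -4.7]
opening: 0.0127
```

```bash
python3 st.py .08 .07 .06 .05 .04
```

```text
t 9.1 th 0.0821 dy mm 0.02 z 0.2102 F gate x,y,z [-5.35 -1.06 -4.72] mom [-0.04  0.74  0.05] open 0.0127
0.08 [-0.04, 0.0, -0.08, -0.23, -0.53, 0.01]
0.07 [-0.26, -0.04, -0.08, -0.23, -0.53, -0.56]
0.06 [-0.48, -0.09, -0.08, -0.23, -0.53, -1.14]
0.05 [-0.7, -0.13, -0.09, -0.23, -0.53, -1.71]
0.04 [-0.92, -0.17, -0.09, -0.22, -0.53, -2.28]
```

>>> {"op": "play_rows", "data": {
  "motion": [
    [[1,-0.1,-0.02,0,0,0,-0.25],[1,-0.1,-0.02,0,0,0,-0.25],[1,-0.1,-0.02,0,0,0,-0.25]]
  ]
}}

```text
t: 9.48
tool_pos: [0.5723, -0.0871, 0.21]
tool_rot: [-0.34, -3.112, 0.005]
contact_force: [-3.9, 1.0, -5.5]
opening: 0.0127
```

```bash
python3 st.py; python3 snap.py 6;python3 - <<'E'
import numpy as np,cv2
i=np.load("scene6.npz")["color"][165:215,205:271,::-1]
cv2.imwrite("pics/w6.png",cv2.convertScaleAbs(cv2.resize(i,(792,600),interpolation=cv2.INTER_CUBIC),alpha=1.4))
E
```

```text
t 9.47 th 0.0785 dy mm 0.02 z 0.21 F gate x,y,z [-4.07  0.12 -5.52] mom [0.22 0.68 0.02] open 0.0127
{'t': 9.475, 'q': [-0.2773, -0.0352, 1.7372, -0.0047, 1.4496, -1.63], 'tool_pos': [0.5723, -0.0871, 0.21], 'contact_force': [-3.9422, 1.0084, -5.5198], 'opening': 0.0127}
```

View pics/w6.png

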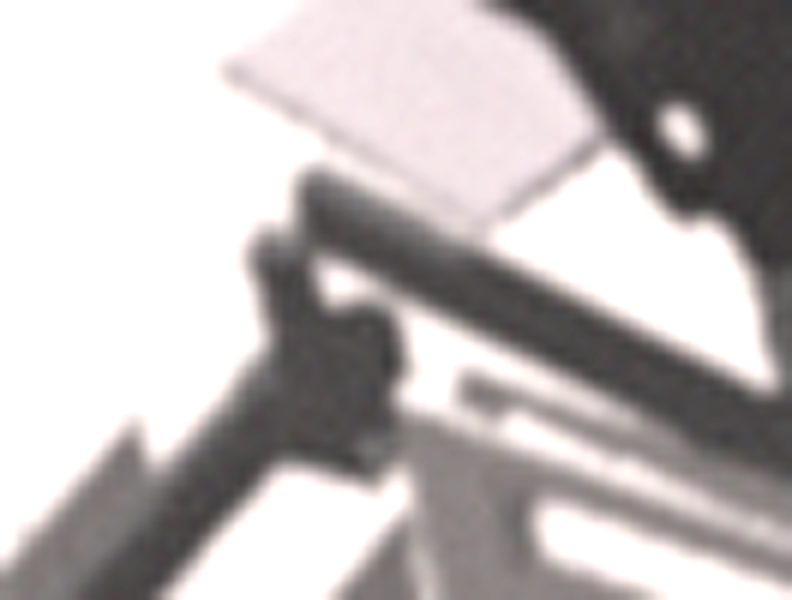

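>>> {"op": "play_rows", "data": {
  "motion": [
    [[1,-0.1,-0.02,0,0,0,-0.25],[1,-0.2,-0.04,0,0,0,-0.5],[1,-0.2,-0.04,0,0,0,-0.5],[1,-0.2,-0.04,0,0,0,-0.5]]
  ]
}}

```text
t: 10.07
tool_pos: [0.574, -0.0879, 0.2098]
tool_rot: [-0.326, -3.113, 0.004]
contact_force: [-4.4, 1.9, -4.7]
opening: 0.0128
```

```bash
python3 st.py
```

```text
t 10.07 th 0.0701 dy mm 0.05 z 0.2098 F gate x,y,z [-4.73  0.95 -4.72] mom [0.21 0.7  0.08] open 0.0128
```

>>> {"op": "play_rows", "data": {
  "motion": [
    [[1,-0.1,-0.02,-0.05,0,0,-0.25],[1,-0.2,-0.04,-0.1,0,0,-0.5],[1,-0.2,-0.04,-0.1,0,0,-0.5],[1,-0.2,-0.04,-0.1,0,0,-0.5]]
  ]
}}

```text
t: 10.58
tool_pos: [0.5756, -0.0885, 0.2104]
tool_rot: [-0.311, -3.113, 0.004]
contact_force: [-4.4, 2.6, -5.5]
opening: 0.0127
```

```bash
python3 st.py
```

```text
t 10.57 th 0.0625 dy mm -0.0 z 0.2104 F gate x,y,z [-4.8   1.62 -5.49] mom [0.2  0.56 0.05] open 0.0127
```

>>> {"op": "play_rows", "data": {
  "motion": [
    [[1,-0.1,-0.02,0,0,0,-0.25],[1,-0.2,-0.05,0,0,0,-0.5],[1,-0.2,-0.05,0,0,0,-0.5],[1,-0.2,-0.05,0,0,0,-0.5]]
  ]
}}

```text
t: 11.08
tool_pos: [0.5772, -0.0893, 0.2101]
tool_rot: [-0.297, -3.114, 0.003]
contact_force: [-4.9, 2.0, -5.7]
opening: 0.0125
```

```bash
python3 st.py;  python3 snap.py 7;python3 - <<'E'
import numpy as np,cv2
i=np.load("scene7.npz")["color"][165:215,205:271,::-1]
cv2.imwrite("pics/w7.png",cv2.convertScaleAbs(cv2.resize(i,(792,600),interpolation=cv2.INTER_CUBIC),alpha=1.8))
E
```

```text
t 11.07 th 0.0547 dy mm 0.05 z 0.2101 F gate x,y,z [-5.21  1.   -5.66] mom [0.27 0.7  0.02] open 0.0125
{'t': 11.075, 'q': [-0.2787, -0.021, 1.7232, -0.0045, 1.4526, -1.6585], 'tool_pos': [0.5772, -0.0893, 0.2101], 'contact_force': [-4.9166, 2.0003, -5.6595], 'opening': 0.0125}
```

View pics/w7.png

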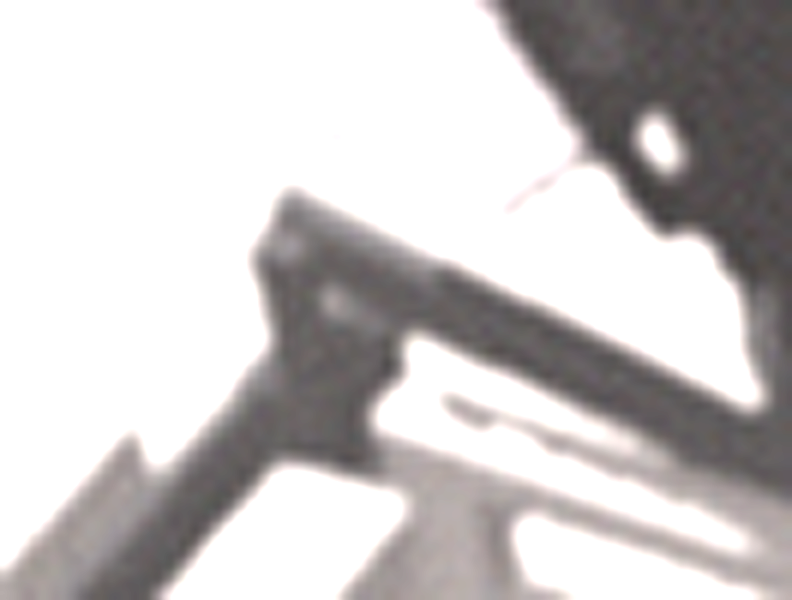

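>>> {"op": "play_rows", "data": {
  "motion": [
    [[1,-0.1,-0.02,0,0,0,-0.25],[1,-0.15,-0.04,0,0,0,-0.4],[1,-0.15,-0.04,0,0,0,-0.4]]
  ]
}}

```text
t: 11.55
tool_pos: [0.5783, -0.0898, 0.2098]
tool_rot: [-0.286, -3.114, 0.002]
contact_force: [-5.3, 3.1, -5.4]
opening: 0.0127
```

```bash
python3 st.py
```

```text
t 11.55 th 0.0492 dy mm 0.05 z 0.2098 F gate x,y,z [-5.77  2.06 -5.39] mom [ 0.23  0.65 -0.02] open 0.0127
```

>>> {"op": "play_rows", "data": {
  "motion": [
    [[1,-0.1,-0.04,-0.05,0,0,-0.25],[1,-0.15,-0.06,-0.05,0,0,-0.4],[1,-0.15,-0.06,-0.05,0,0,-0.4]]
  ]
}}

```text
t: 11.92
tool_pos: [0.5794, -0.0903, 0.2098]
tool_rot: [-0.275, -3.113, 0.001]
contact_force: [-4.7, 3.7, -5.4]
opening: 0.0129
```

```bash
python3 st.py
```

```text
t 11.93 th 0.044 dy mm 0.05 z 0.2098 F gate x,y,z [-5.33  2.73 -5.44] mom [ 0.37  0.66 -0.06] open 0.0129
```

>>> {"op": "play_rows", "data": {
  "motion": [
    [[1,-0.1,-0.06,-0.05,0,0,-0.25],[1,-0.15,-0.08,-0.05,0,0,-0.4],[1,-0.15,-0.08,-0.05,0,0,-0.4]]
  ]
}}

```text
t: 12.3
tool_pos: [0.5805, -0.0907, 0.2098]
tool_rot: [-0.264, -3.113, -0.001]
contact_force: [-4.0, 3.4, -6.3]
opening: 0.0124
```

```bash
python3 st.py;  python3 snap.py 8;python3 - <<'E'
import numpy as np,cv2
i=np.load("scene8.npz")["color"][165:215,205:271,::-1]
cv2.imwrite("pics/w8.png",cv2.convertScaleAbs(cv2.resize(i,(792,600),interpolation=cv2.INTER_CUBIC),alpha=1.8))
E
```

```text
t 12.3 th 0.0386 dy mm 0.08 z 0.2098 F gate x,y,z [-4.55  2.57 -6.32] mom [ 0.45  0.56 -0.05] open 0.0124
{'t': 12.3, 'q': [-0.2804, -0.01, 1.7128, -0.0025, 1.4561, -1.682], 'tool_pos': [0.5805, -0.0907, 0.2098], 'contact_force': [-4.017, 3.35, -6.3192], 'opening': 0.0124}
```

View pics/w8.png

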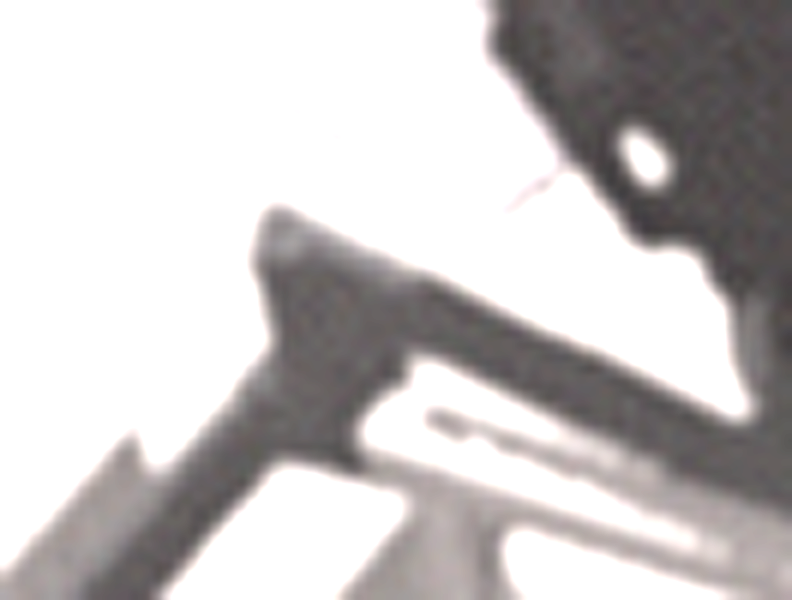

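>>> {"op": "play_rows", "data": {
  "motion": [
    [[1,-0.1,-0.06,-0.05,0,0,-0.25],[1,-0.15,-0.08,-0.05,0,0,-0.4],[1,-0.15,-0.08,-0.05,0,0,-0.4]]
  ]
}}

```text
t: 12.78
tool_pos: [0.5813, -0.0911, 0.2098]
tool_rot: [-0.253, -3.112, -0.004]
contact_force: [-6.2, 4.6, -5.4]
opening: 0.0126
```

```bash
python3 st.py
```

```text
t 12.78 th 0.0344 dy mm 0.07 z 0.2098 F gate x,y,z [-6.94  3.39 -5.37] mom [ 0.5   0.74 -0.13] open 0.0126
```

>>> {"op": "play_rows", "data": {
  "motion": [
    [[1,-0.1,-0.06,-0.05,0,0,-0.25],[1,-0.15,-0.08,-0.05,0,0,-0.4],[1,-0.15,-0.08,-0.05,0,0,-0.4]]
  ]
}}

```text
t: 13.15
tool_pos: [0.5813, -0.091, 0.2097]
tool_rot: [-0.242, -3.108, -0.007]
contact_force: [-8.7, 4.8, -3.4]
opening: 0.0131
```

```bash
python3 st.py
```

```text
t 13.15 th 0.0346 dy mm 0.12 z 0.2097 F gate x,y,z [-9.38  3.21 -3.44] mom [ 0.65  1.25 -0.26] open 0.0131
```

Wall contact is felt at an estimated gate angle of 0.0345, with about 3 to 4 N extra. I'll back off to the slot middle at about 0.044.

```bash
python3 st.py .046 .044
```

```text
t 13.15 th 0.0346 dy mm 0.12 z 0.2097 F gate x,y,z [-9.38  3.21 -3.44] mom [ 0.65  1.25 -0.26] open 0.0131
0.046 [0.25, 0.08, -0.13, 0.14, -1.39, 1.91]
0.044 [0.21, 0.07, -0.13, 0.15, -1.39, 1.8]
```

>>> {"op": "play_rows", "data": {
  "motion": [
    [[1,0.1,0,-0.05,0,0,0.7],[1,0.23,0,-0.05,0,0,1.3],[1,0.23,0,-0.05,0,0,1.3],[1,0.23,0,-0.05,0,0,1.3]]
  ]
}}

```text
t: 13.65
tool_pos: [0.5789, -0.09, 0.2099]
tool_rot: [-0.277, -3.105, -0.009]
contact_force: [-3.8, 4.1, -6.3]
opening: 0.0123
```

```bash
python3 st.py .046 .044
```

```text
t 13.65 th 0.0464 dy mm 0.1 z 0.2099 F gate x,y,z [-4.51  3.34 -6.33] mom [ 0.5   0.51 -0.1 ] open 0.0123
0.046 [-0.01, 0.01, -0.12, 0.21, -1.44, 0.62]
0.044 [-0.05, 0.0, -0.12, 0.21, -1.44, 0.5]
```

>>> {"op": "play_rows", "data": {
  "motion": [
    [[1,-0.04,-0.02,0.3,0,0,0],[1,-0.04,-0.05,0.6,0,0,0],[1,-0.04,-0.08,0.9,0,0,0],[1,-0.04,-0.1,1.2,0,0,0],[1,-0.04,-0.1,1.2,0,0,0]]
  ]
}}

```text
t: 14.28
tool_pos: [0.5789, -0.0914, 0.1987]
tool_rot: [-0.277, -3.105, -0.009]
contact_force: [-6.8, 0.7, -0.7]
opening: 0.0128
```

```bash
python3 st.py
```

```text
t 14.28 th 0.045 dy mm 0.45 z 0.1987 F gate x,y,z [-6.77 -0.53 -0.73] mom [0.29 0.79 0.05] open 0.0128
```

>>> {"op": "play_rows", "data": {
  "motion": [
    [[1,0,-0.02,0.1,0,0,0],[1,0,-0.03,0.2,0,0,0],[1,0,-0.03,0.2,0,0,0]]
  ]
}}

```text
t: 14.65
tool_pos: [0.5792, -0.0917, 0.1979]
tool_rot: [-0.277, -3.106, -0.01]
contact_force: [-4.6, 2.4, -1.2]
opening: 0.0122
```

```bash
python3 st.py;  python3 snap.py 9;python3 - <<'E'
import numpy as np,cv2
i=np.load("scene9.npz")["color"][165:215,205:271,::-1]
cv2.imwrite("pics/w9.png",cv2.convertScaleAbs(cv2.resize(i,(792,600),interpolation=cv2.INTER_CUBIC),alpha=1.8))
E
```

```text
t 14.65 th 0.0436 dy mm 0.46 z 0.1979 F gate x,y,z [-4.95  1.51 -1.2 ] mom [0.63 0.68 0.05] open 0.0122
{'t': 14.65, 'q': [-0.2845, 0.0001, 1.7229, 0.0015, 1.4427, -1.6776], 'tool_pos': [0.5792, -0.0917, 0.1979], 'contact_force': [-4.5878, 2.4029, -1.2029], 'opening': 0.0122}
```

View pics/w9.png

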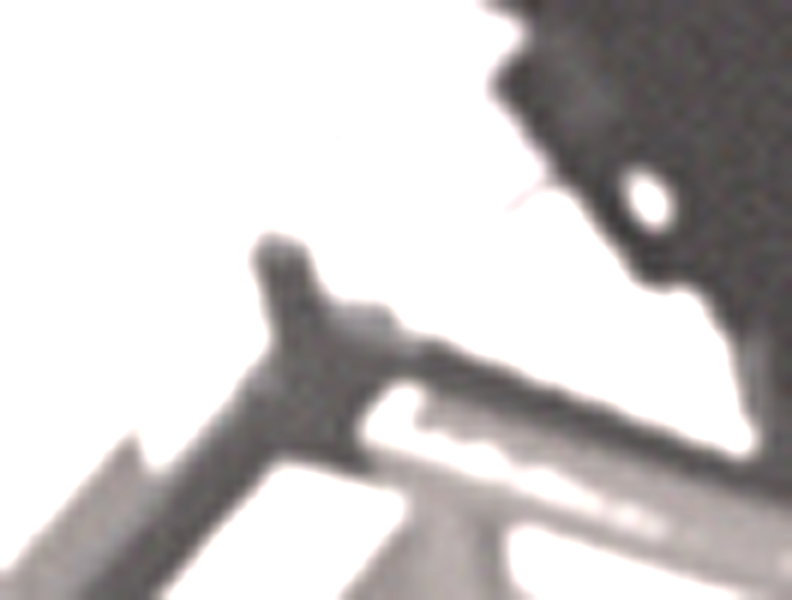

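>>> {"op": "play_rows", "data": {
  "motion": [
    [[1,0,-0.02,0.2,0,0,0],[1,0,-0.03,0.4,0,0,0],[1,0,-0.03,0.4,0,0,0]]
  ]
}}

```text
t: 15.12
tool_pos: [0.5793, -0.0919, 0.1949]
tool_rot: [-0.277, -3.106, -0.01]
contact_force: [-6.3, 2.6, -1.4]
opening: 0.0128
```

```bash
python3 st.py
```

```text
t 15.12 th 0.0428 dy mm 0.51 z 0.1949 F gate x,y,z [-6.66  1.4  -1.42] mom [0.5  0.71 0.01] open 0.0128
```

>>> {"op": "play_rows", "data": {
  "motion": [
    [[1,0.02,-0.01,0.25,0,0,0],[1,0.02,-0.02,0.5,0,0,0],[1,0.02,-0.02,0.5,0,0,0]]
  ]
}}

```text
t: 15.5
tool_pos: [0.5793, -0.0921, 0.191]
tool_rot: [-0.277, -3.107, -0.011]
contact_force: [-4.6, 0.9, -1.1]
opening: 0.0127
```

```bash
python3 st.py
```

```text
t 15.5 th 0.0426 dy mm 0.62 z 0.191 F gate x,y,z [-4.67  0.09 -1.11] mom [ 0.6   0.69 -0.  ] open 0.0127
```

>>> {"op": "play_rows", "data": {
  "motion": [
    [[1,0.03,0,0.2,0,0,0],[1,0.03,0,0.4,0,0,0],[1,0.03,0,0.4,0,0,0]]
  ]
}}

```text
t: 15.88
tool_pos: [0.5794, -0.0921, 0.1883]
tool_rot: [-0.277, -3.109, -0.011]
contact_force: [-5.0, 0.8, -0.8]
opening: 0.0124
```

```bash
python3 st.py
```

```text
t 15.88 th 0.0422 dy mm 0.68 z 0.1883 F gate x,y,z [-5.08 -0.13 -0.84] mom [ 0.51  0.73 -0.  ] open 0.0124
```

>>> {"op": "play_rows", "data": {
  "motion": [
    [[1,0.05,0,0.2,0,0,0],[1,0.08,0,0.35,0,0,0],[1,0.08,0,0.35,0,0,0]]
  ]
}}

```text
t: 16.25
tool_pos: [0.58, -0.0923, 0.1882]
tool_rot: [-0.277, -3.113, -0.011]
contact_force: [-6.1, 1.6, 4.9]
opening: 0.0126
```

```bash
python3 st.py
```

```text
t 16.25 th 0.0395 dy mm 0.71 z 0.1882 F gate x,y,z [-6.26  0.44  4.95] mom [0.53 0.85 0.03] open 0.0126
```

The bar has bottomed on its stop, with Fz now pushing up. I'll ease back towards the lip and check.

>>> {"op": "play_rows", "data": {
  "motion": [
    [[1,0.1,0,0,0,0,0.2],[1,0.2,0.02,0,0,0,0.4],[1,0.3,0.04,0,0,0,0.6],[1,0.3,0.04,0,0,0,0.6]]
  ]
}}

```text
t: 16.75
tool_pos: [0.5776, -0.0913, 0.1895]
tool_rot: [-0.294, -3.112, -0.012]
contact_force: [-4.6, 1.9, -1.0]
opening: 0.0128
```

```bash
python3 st.py;  python3 snap.py 10;python3 - <<'E'
import numpy as np,cv2
i=np.load("scene10.npz")["color"][165:215,205:271,::-1]
cv2.imwrite("pics/w10.png",cv2.convertScaleAbs(cv2.resize(i,(792,600),interpolation=cv2.INTER_CUBIC),alpha=1.8))
E
```

```text
t 16.75 th 0.0512 dy mm 0.66 z 0.1895 F gate x,y,z [-4.85  1.01 -1.  ] mom [ 0.61  0.63 -0.02] open 0.0128
{'t': 16.75, 'q': [-0.2861, -0.0026, 1.74, 0.0044, 1.4207, -1.6695], 'tool_pos': [0.5776, -0.0913, 0.1895], 'contact_force': [-4.5607, 1.9209, -0.998], 'opening': 0.0128}
```

View pics/w10.png

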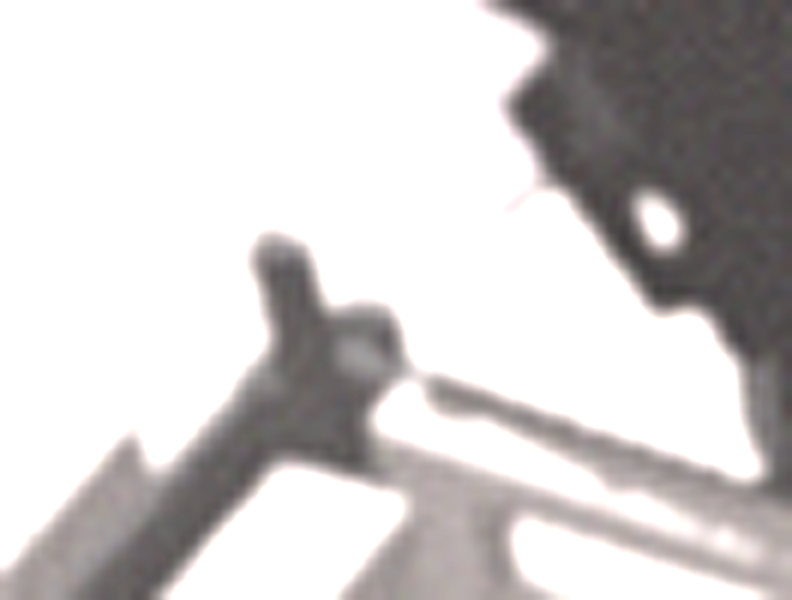

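The bar lies low inside the U, at around (365,355). I'll ease out slightly more, then release.

>>> {"op": "play_rows", "data": {
  "motion": [
    [[1,0.1,0.01,0.05,0,0,0.1],[1,0.1,0.01,0.05,0,0,0.1],[0.6,0.1,0.01,0.05,0,0,0.1],[0.2,0.1,0.01,0.05,0,0,0.1],[-0.3,0.1,0.01,0.05,0,0,0.1],[-1,0.1,0.01,0.05,0,0,0.1],[-1,0.1,0.01,0.05,0,0,0.1],[-1,0.1,0.01,0.05,0,0,0.1],[-1,0.1,0.01,0.05,0,0,0.1]]
  ]
}}

```text
t: 17.98
tool_pos: [0.5766, -0.091, 0.1889]
tool_rot: [-0.296, -3.112, -0.012]
contact_force: [-0.5, 0.7, -0.5]
opening: 0.0853
```

```bash
python3 st.py;  python3 snap.py 11;python3 - <<'E'
import numpy as np,cv2
i=np.load("scene11.npz")["color"][125:225,205:337,::-1]
cv2.imwrite("pics/w11.png",cv2.convertScaleAbs(cv2.resize(i,(792,600),interpolation=cv2.INTER_CUBIC),alpha=1.6))
E
```

```text
t 17.98 th 0.0559 dy mm 0.55 z 0.1889 F gate x,y,z [-0.63  0.59 -0.52] mom [ 0.   -0.   -0.01] open 0.0853
{'t': 17.975, 'q': [-0.2861, -0.0045, 1.7429, 0.0044, 1.4199, -1.6678], 'tool_pos': [0.5766, -0.091, 0.1889], 'contact_force': [-0.499, 0.7047, -0.5164], 'opening': 0.0853}
```

View pics/w11.png

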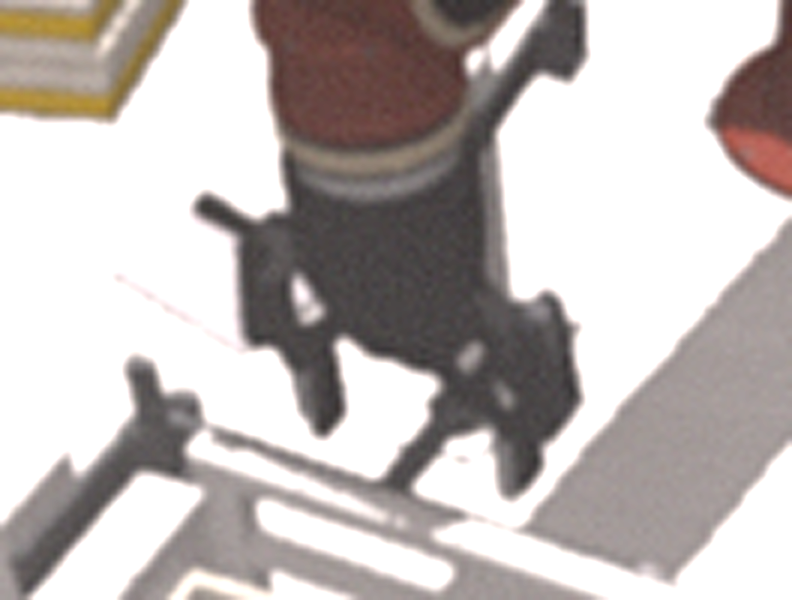

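The fingers are clear on both sides of the pin and the bar is in the catch. I'll retreat straight up.

>>> {"op": "play_rows", "data": {
  "motion": [
    [[-1,0,0,-1,0,0,0],[-1,0,0,-3,0,0,0],[-1,0,0,-6,0,0,0],[-1,0,0,-10,0,0,0],[-1,0,0,-15,0,0,0],[-1,5,0,-16,0,0,0],[-1,10,0,-16,0,0,0],[-1,15,0,-16,0,0,0],[-1,15,0,-16,0,0,0]]
  ]
}}

```text
t: 19.2
tool_pos: [0.4299, -0.0637, 0.354]
tool_rot: [-0.297, -3.117, -0.01]
contact_force: [0.4, 0.1, 0.0]
opening: 0.0857
```

```bash
python3 snap.py 12;python3 - <<'E'
import numpy as np,cv2
i=np.load("scene12.npz")["color"][125:225,205:337,::-1]
cv2.imwrite("pics/w12.png",cv2.convertScaleAbs(cv2.resize(i,(792,600),interpolation=cv2.INTER_CUBIC),alpha=1.6))
E
```

```text
{'t': 19.2, 'q': [-0.321, -0.4513, 1.8474, 0.0038, 1.757, -1.7012], 'tool_pos': [0.4299, -0.0637, 0.354], 'contact_force': [0.3573, 0.1048, 0.0163], 'opening': 0.0857}
```

View pics/w12.png

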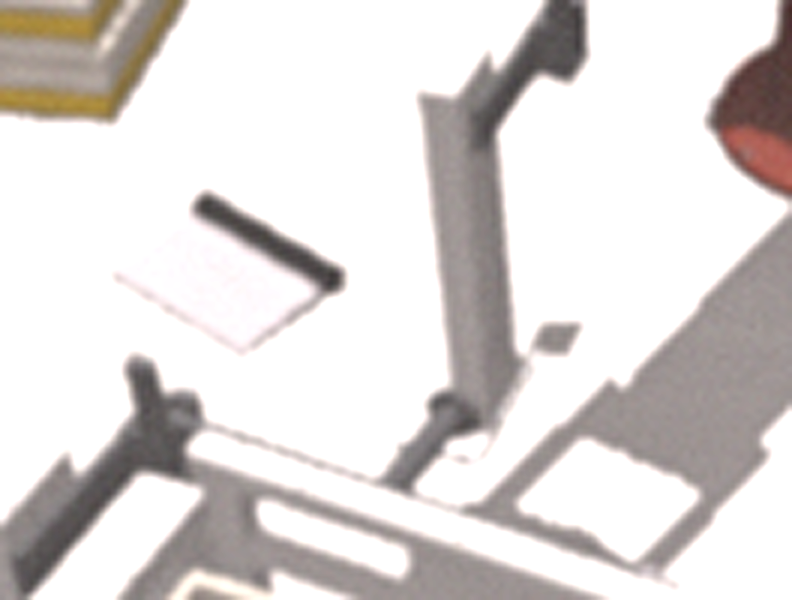

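View pics/s12.png

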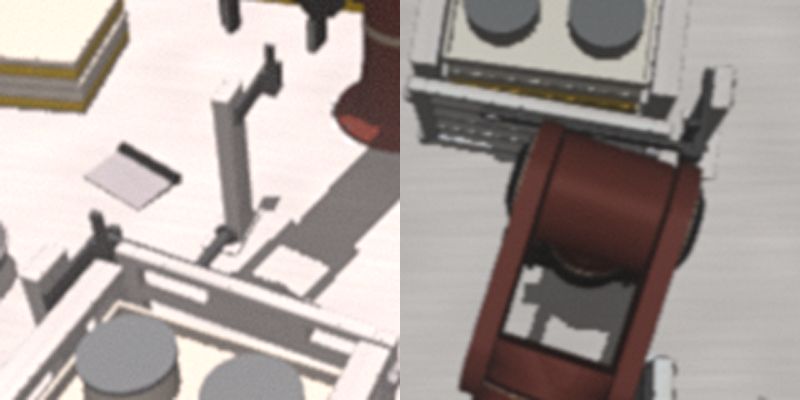

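The gate is closed and the bar sits in the catch, hidden behind the gate's top edge. One numeric check of the pin and gate edge, then I hand in.

```bash
python3 - <<'E'
from plan import *
S=cam("scene",12)
for th in(.045,.055,.065):
  for l in(0,.05):
    P=np.array([[-.072,-.1-.12*np.cos(l),.205+.12*np.sin(l)]]);print(th,l,"disc",(proj(S,rk2w(p[:3],g2r(th,P)))-[205,125])*6,"gate corner",((proj(S,rk2w(p[:3],g2r(th,[[0,-.3,.225]])))-[205,125])*6) if l==0 else "")
i=ctrl.get_image("scene")["color"].astype(int);a=np.load("scene12.npz")["color"].astype(int)
print("diff",np.abs(i-a)[180:215,210:300].mean())
E
```

```text
0.045 0 disc [[446.04457534 417.63608665]] gate corner [[186.23514594 434.44607127]]
0.045 0.05 disc [[445.17198176 407.32278575]] gate corner 
0.055 0 disc [[450.08553013 414.97132717]] gate corner [[190.44684797 429.96977535]]
0.055 0.05 disc [[449.22948405 404.66195798]] gate corner 
0.065 0 disc [[454.15214641 412.33817688]] gate corner [[194.70035653 425.53348968]]
0.065 0.05 disc [[453.31268224 402.03271718]] gate corner 
diff 1.6483597883597885
```

```bash
python3 -c "
from station import ctrl
print(ctrl.finish_job())"
```

```text
the job is handed in; nothing more can be done
None
```

The gate is shut and the bar is down in the catch, and the job was handed in at about 19 s; no verdict was reported.

**What I did:** I gripped the lift pin from above and lifted the bar to about 0.2 rad. I then swung the gate shut and eased on until the bar touched the catch's back wall, at an estimated gate angle of 0.035. The wrist felt only about 4–5 N more there than when swinging free, which I put at roughly 3 N on the catch. I backed off about 3 mm to the middle of the slot, lowered the bar to its stop, and eased it towards the lip. Then I released it and backed the arm away.

**Last checks:**
- **Gate and bar:** The final picture puts the gate at about 0.055–0.065 rad. The bar looks down, at about 0–0.02 rad, but a picture only resolves that to 0.01–0.02 rad.
- **At rest:** A repeat picture showed no movement beyond noise. The force at the tool was near zero after it let go.
- **Bar bearing on the lip:** I could not measure this directly. It is inferred from the gate staying put against the buffer.
- **Bowl, tub and scraper:** The arm was kept away from all three. The scraper looks unmoved in the last picture; I did not check the bowl and tub at the end.

**Disagreements:** My camera fit of the rack was about 2–3 mm off, and I corrected it from forces at the grasp. While lowering, the bar stopped with the tool about 1.6 mm higher than when I first gripped it; I attribute this to a slight tilt of the tool. I saw the bar sit lower after release.

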